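# Sort the embosser's table into the gold, silver and tool trays

## Task

Tidy the mixed pieces on the embossing table into their trays: both gold-coloured plaques into the red-lined tray with the gold strip, both silver-coloured plaques into the blue-lined tray with the silver strip, and the green stylus into the open bay of the cork-lined tool tray. Each plaque should end up lying flat on the tray floor with its metal face up, the two side by side and not on top of one another, and the stylus should lie flat too. Set the pieces down rather than dropping them, and do not disturb the mug or the hammer.

Things in the scene. Friction and masses are not known exactly. Their poses are not given: they have to be found in the camera images.
- gold_rect_c (a point): Oblong GOLD-coloured plaque, 45 x 70 mm: face plate 3 mm thick with a raised rosette, on a dark wood block; 18 mm thick in all; about 0.1 kg. Point: its centre, 9 mm above its underside. z points up out of the metal face. x along its 45 mm side, y along its 70 mm side.
- gold_round_c (a point): Round GOLD-coloured plaque, 52 mm in diameter: face plate 3 mm thick with a raised rosette, on a dark wood block; 18 mm thick in all; about 0.1 kg. Point: its centre, 9 mm above its underside. z points up out of the metal face.
- silver_rect_c (a point): Oblong SILVER-coloured plaque, 45 x 70 mm: face plate 3 mm thick with a raised rosette, on a dark wood block; 18 mm thick in all; about 0.1 kg. Point: its centre, 9 mm above its underside. z points up out of the metal face. x along its 45 mm side, y along its 70 mm side.
- silver_round_c (a point): Round SILVER-coloured plaque, 52 mm in diameter: face plate 3 mm thick with a raised rosette, on a dark wood block; 18 mm thick in all; about 0.1 kg. Point: its centre, 9 mm above its underside. z points up out of the metal face.
- stylus_c (a point): Embossing stylus: a light-green octagonal barrel 90 mm long and 12 mm across its flats, with a steel ball tip at either end, 128 mm over all, 0.03 kg; it lies on a flat and does not roll by itself. Point: middle of the barrel, 6 mm above the table as it lies. x along its length.
- gold_tray: The gold tray, lined dark red. Fixed plywood tray, inside 120 mm (x) x 190 mm (y), walls 6 mm thick, tops 22 mm above the table, inner floor 5 mm above it. Origin: centre of its underside, at table height. A 20 mm wide ledge, 22 mm high, outside its +x wall carries a sample strip of gold-coloured metal. The inside is empty and takes two plaques side by side along y.
- silver_tray: The silver tray, lined dark blue. Fixed plywood tray, inside 120 mm (x) x 190 mm (y), walls 6 mm thick, tops 22 mm above the table, inner floor 5 mm above it. Origin: centre of its underside, at table height. A 20 mm wide ledge, 22 mm high, outside its +x wall carries a sample strip of silver-coloured metal. The inside is empty and takes two plaques side by side along y.
- tool_tray: The tool tray, lined with cork, no ledge. Fixed plywood tray, inside 120 mm (x) x 190 mm (y), walls 6 mm thick, tops 22 mm above the table, inner floor 5 mm above it. Origin: centre of its underside, at table height. A wall-high divider runs along y at x = 24 to 29 mm. The narrow bay beyond it (+x) is full (two fixed burnishers); the open bay, x = -60 to +24 mm, takes the stylus lying along y.
- mug: Bystander: blue mug, 80 mm wide, 92 mm high, handle on its +y side. Origin: centre of its underside.
- hammer: Bystander: hammer 230 mm long lying along its x, 26 mm high, head at +x. Origin: at its underside, mid-length.
Mind the look-alikes: they are no part of the job. Leave any pink look-alike of the part that bears gold_round_c alone.

How it is judged:
By the outcome, as a careful person would: the job done as asked, in the order asked, and still so for the second after the job is handed in, with the robot touching nothing.
It also fails if it takes over 112 s, if anything falls off the work surface, if the arm or the gripper's body presses on something with over 40 N, if the wrist force passes 120 N, or if a joint passes its speed limit or range.

## Robot

A 6-joint arm with a two-finger parallel gripper is mounted at the origin on the work surface. World frame = base frame: x ahead of the robot, y to its left, z up, the work surface at z = 0. Lengths are in mm, angles in rad, forces in N, time in s.
With the tool pointing down it reaches from about 275 to 825 mm from the base axis. Payload 4.9 kg.
Tool frame: the origin (TCP) lies at the very end of the fingers, on their centre line; the grasp point (between the pads) lies 19 mm behind it; z points along the fingers, y is the line along which they close (so a half turn about z gives the same grasp; the last joint's range is limited). The gripper opens to 85 mm and grips with 20 to 120 N. Pads are 22 mm wide; open, the fingers measure 114 mm over their backs; the gripper's body (76 mm by 85 mm) begins 54 mm behind the grasp point. The pads swing forward as they close: fully open they stand 13 mm farther back than shut.
Start: joints at [-1.453, 0.326, -0.193, 1.052, 0, 1.437], TCP at [137.042, -532.671, 231.281] pointing down, gripper open.
Joint ranges: [-2.65, 2.65], [-0.97, 1.79], [-1.3, 1.35], [-1.93, 2.1], [-1.47, 1.37], [-3.14, 3.14]. Speed limits (rad/s): [2.57, 2.57, 3.14, 3.14, 3.14, 3.14].

## Interface

Orientations are given as [roll, pitch, yaw] about the fixed x, y, z axes, in that order (R = Rz(yaw) Ry(pitch) Rx(roll)).
In Python, from bench import bot, solve_ik, imaging gives the robot as it stands. Calls block until the motion is done:
- bot.move_ptp(position, orientation): joint-space move of the TCP to a pose.
- bot.movel(position, rot=None, max_speed=150, threshold=None): straight line of the TCP; rot=None keeps the orientation; max_speed is the mean speed in mm/s. With threshold (N) it stops when the force on the tool has changed by that much, and returns True; else False.
- bot.move_j(angles): joint-space move.
- bot.grip(opening, effort=None): opening from 0.0 (shut) to 1.0 (fully open); effort is the grip in N (None keeps the last); returns when the fingers have stopped.
- bot.dwell(seconds).
- solve_ik(position, orientation): joint angles nearest the present ones, or None.
- bot.get_state(): the state.
- imaging.capture(name): name is "scene" or "top" or "wrist"; returns the picture (384x512x3 uint8, blue, green, red); there is no depth.
- imaging.camera_model(name): a dict with "K" (3x3 intrinsics, pixels), "k1" (the pictures are not rectified: a ray, as slopes to the right and down, at radius r is drawn at 1 + k1 r^2 times it, then the intrinsics apply), "position" and "rotation" of the camera in the world. Camera axes: x right, y up, looking along -z (the intrinsics and any distortion apply to the point x, -y, -z); pixel columns grow to the right and rows downward; lengths in mm; the calibration is good to about 2 mm. A picture is of the moment at which its call begins: read the wrist's pose just before it. camera_model takes no time and is no camera call; for the wrist camera it gives the pose at the moment of the call.
A pose or a line that the arm cannot do raises bot.IKError and nothing moves.
- bot.sign_off(): hands the job in; it is judged then, once.
The state is a dict: "t": time; "qpos": joint angles; "joint_velocities": joint speeds; "effort": joint torques, N m; "tcp_pos": TCP position; "orientation": TCP orientation; "contact_force": force on the tool from outside, world axes, zero at the start; "wrist_torque": the same for the moment, N m; "opening": opening from 0.0 (shut) to 1.0 (fully open); "gripper_force": force on a finger pad.
Only numpy, scipy, OpenCV 4.12 (cv2) and the standard library are available. Lean on these libraries where they do the work, as an engineer would, in place of code of your own. Each camera call takes 0.05 s, during which the arm holds its last target. There are 200 camera calls.

## Working session

There is one attempt and no reset: what is moved stays moved. The work goes in short steps, each a Python script; the robot and the scene stay as the last script left them, time stands still between calls to the robot, and variables do not carry over. Pictures are saved under pics/ and viewed, at most 14 in all, crops included, and the job is handed in when it is done.

```bash
ls; mkdir -p pics; python3 - <<'E'
from bench import bot, imaging
import cv2
for n in ("top","scene"):
    im=imaging.capture(n); cv2.imwrite(f"pics/{n}0.png",cv2.resize(im,(800,600),interpolation=cv2.INTER_CUBIC)); cv2.imwrite(f"{n}0_raw.png",im)
    m=imaging.camera_model(n); print(n,m)
print(bot.get_state()["t"])
E
```

```text
pics
top {'K': array([[485.70478837,   0.        , 256.00431183],
       [  0.        , 485.70478837, 189.80539845],
       [  0.        ,   0.        ,   1.        ]]), 'k1': -0.006813207381985693, 'position': array([ 388.43606151,    8.87885959, 1381.09347756]), 'rotation': array([ 0.07110914,  0.00822281, -1.59853481])}
scene {'K': array([[473.48796802,   0.        , 249.93392347],
       [  0.        , 473.48796802, 186.87979794],
       [  0.        ,   0.        ,   1.        ]]), 'k1': 0.013905977935948416, 'position': array([1205.17506602, 1165.61431594,  991.67130829]), 'rotation': array([ 9.63072883e-01, -1.15862052e-03,  2.57910747e+00])}
0.1
```

View pics/top0.png

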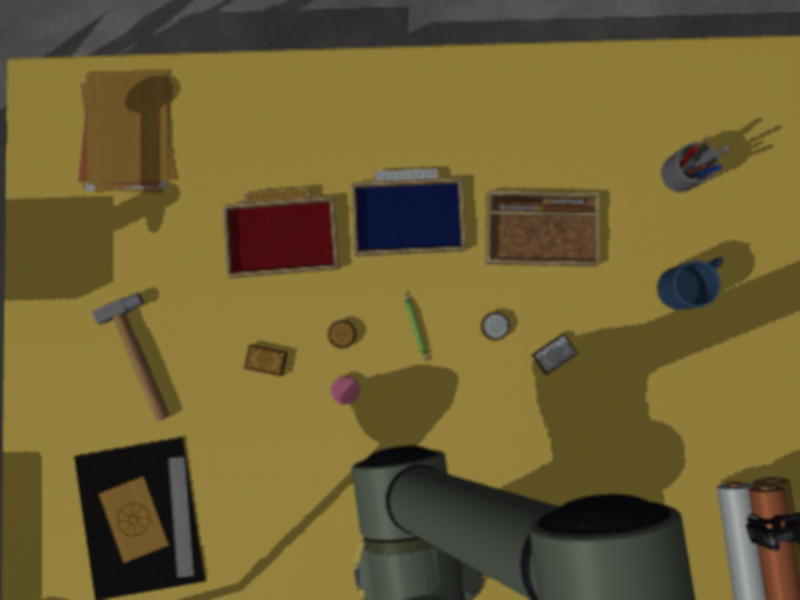

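View pics/scene0.png

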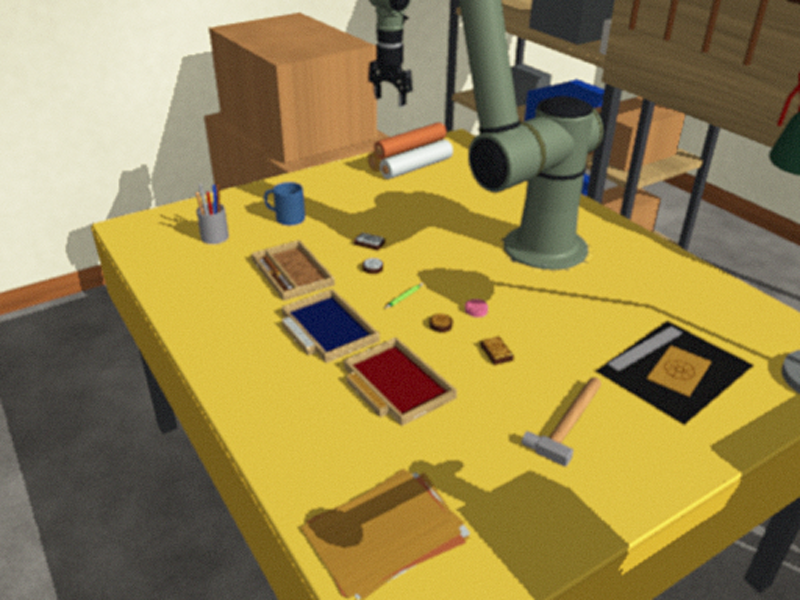

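The top view (800×600 px) has +x up and +y left. Candidates by description:
- **Gold oblong:** (267,359). The gold patch on the black mat at (133,519) is flat and too large, so it isn't the plaque.
- **Gold round:** (342,333). The pink look-alike at (345,390) is to be left alone.
- **Silver round:** (495,325).
- **Silver oblong:** (556,354).
- **Stylus:** (417,326). The pens at (695,160) and burnishers at (540,203) aren't it.

Next I'll take a close crop to check these, and localise the pieces.

```bash
cat > h.py <<'E'
import numpy as np, cv2
from scipy.spatial.transform import Rotation as R
def ray(m,uv):
    "distorted raw pixel -> world ray"
    K=m["K"]; p=cv2.undistortPoints(np.array([[uv]],float),K,np.array([m["k1"],0,0,0.]))[0,0]
    return np.asarray(m["position"]),R.from_euler("xyz",m["rotation"]).apply([p[0],-p[1],-1])
def at_z(m,uv,z):
    o,d=ray(m,uv); return (o+d*(z-o[2])/d[2])[:2]
def proj(m,P):
    v=R.from_euler("xyz",m["rotation"]).inv().apply(np.asarray(P,float)-m["position"]); a=np.array([v[0],-v[1]])/-v[2]
    a=a*(1+m["k1"]*(a@a)); return m["K"][:2,:2]@a+m["K"][:2,2]
E
python3 - <<'E'
from bench import imaging
from h import *
im=cv2.imread("top0_raw.png"); m=imaging.camera_model("top")
s=.64
pts={"gr":(267,359,18),"go":(342,333,18),"sr":(556,354,18),"so":(495,325,18),"st1":(408,293,6),"st2":(427,358,6),
"gt_bl":(229,276,22),"gt_tl":(226,206,22),"gt_tr":(332,199,22),"gt_br":(337,268,22),
"st_bl":(357,254,22),"st_tl":(354,184,22),"st_tr":(460,181,22),"st_br":(463,248,22),
"tt_bl":(488,262,22),"tt_tl":(488,191,22),"tt_tr":(599,191,22),"tt_br":(599,265,22)}
for k,(u,v,z) in pts.items(): print(k,at_z(m,((u+.5)*s-.5,(v+.5)*s-.5),z).round(1))
c=im[180:240,150:380]; cv2.imwrite("pics/crop1.png",cv2.resize(c,None,fx=3.4,fy=3.4,interpolation=cv2.INTER_CUBIC))
c=im[110:180,140:390]; cv2.imwrite("pics/crop2.png",cv2.resize(c,None,fx=3.2,fy=3.2,interpolation=cv2.INTER_CUBIC))
E
```

```text
gr [380.9 259.4]
go [423.7 123.8]
sr [ 375.5 -258.2]
so [ 430.4 -151.1]
st1 [493.3   3.3]
st2 [374.6 -27.7]
gt_bl [531.9 325. ]
gt_tl [659.7 329. ]
gt_tr [666.9 136.2]
gt_br [540.8 129.9]
st_bl [565.2  93.3]
st_tl [693.3  95.7]
st_tr [693.1 -96.8]
st_br [570.6 -98.1]
tt_bl [ 543.9 -142.2]
tt_tl [ 673.2 -146.9]
tt_tr [ 667.4 -347.6]
tt_br [ 532.8 -341.3]
```

View pics/crop1.png

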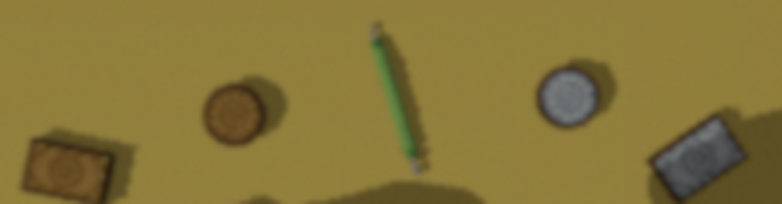

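View pics/crop2.png

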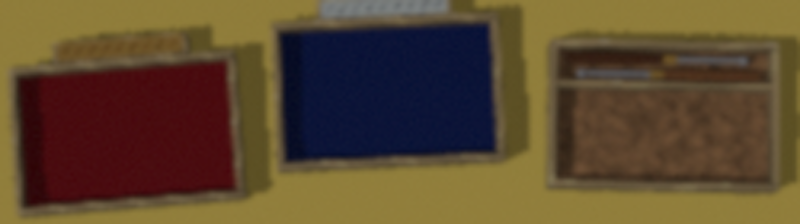

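All five pieces lie face up; the two rounds are gold at crop (234,114) and silver at (568,97), and the pink one is outside the crop. Now I'll fit the poses from the corners, checking against known sizes.

```bash
python3 - <<'E'
from bench import bot,imaging,solve_ik
from h import *
import json
m=imaging.camera_model("top")
def w(pts,z,s,off): return np.array([at_z(m,((u+.5)/s-.5+off[0],(v+.5)/s-.5+off[1]),z) for u,v in pts])
A=lambda p,z:w(p,z,3.4,(150,180)); B=lambda p,z:w(p,z,3.2,(140,110))
out={}
def rect(name,P):
    (c,(a,b),th)=cv2.minAreaRect(P.astype(np.float32)); e=np.roll(P,-1,0)-P; L=np.linalg.norm(e,axis=1)
    lo=e[0]-e[2] if L[0]>L[1] else e[1]-e[3]
    ang=np.arctan2(lo[1],lo[0])%np.pi; c=P.mean(0); print(name,c.round(1),"sides",L.round(1),"long axis deg",np.degrees(ang).round(1)); out[name]=[*c,ang]
rect("gr",A([(33,137),(113,154),(104,203),(23,188)],18))
rect("sr",A([(649,160),(717,116),(747,157),(680,201)],18))
for n,p in(("go",(234,114)),("so",(568,97))): c=A([p],18)[0]; print(n,c.round(1)); out[n]=[*c,0]
e=A([(375,28),(419,167)],6); d=e[0]-e[1]; out["st"]=[*e.mean(0),np.arctan2(d[1],d[0])]; print("st",e.mean(0).round(1),np.linalg.norm(d),np.degrees(out["st"][2]))
rect("gt",B([(12,70),(236,57),(244,195),(20,212)],22))
rect("bt",B([(275,22),(497,15),(503,160),(282,168)],22))
rect("tt",B([(550,40),(778,42),(778,188),(547,185)],22))
json.dump(out,open("poses.json","w"))
im=cv2.imread("top0_raw.png"); S=5
big=cv2.resize(im[110:245,140:390],None,fx=3.2,fy=3.2,interpolation=cv2.INTER_CUBIC)
big=np.clip(big*1.6,0,255).astype(np.uint8)
def draw(P,z):
    q=np.array([proj(m,[*p,z]) for p in P]); q=((q-[140,110]+.5)*3.2-.5).astype(np.int32); cv2.polylines(big,[q],True,(255,255,0),1)
def box(k,l,s,z):
    x,y,a=out[k]; u=np.array([np.cos(a),np.sin(a)]); v=np.array([-u[1],u[0]]); draw([np.array([x,y])+i*u*l/2+j*v*s/2 for i,j in((1,1),(1,-1),(-1,-1),(-1,1))],z)
box("gr",70,45,18);box("sr",70,45,18);box("st",128,12,6)
for k in("gt","bt","tt"): box(k,202,132,22); box(k,190,120,22)
for k in("go","so"): draw([np.array(out[k][:2])+26*np.array([np.cos(t),np.sin(t)]) for t in np.linspace(0,6.28,40)],18)
cv2.imwrite("pics/ov.png",big)
st=bot.get_state(); print(st["orientation"],st["tcp_pos"],st["opening"])
E
```

```text
gr [380.4 262.2] sides [67.8 40.8 68.1 42.6] long axis deg 77.3
sr [ 375.9 -256.4] sides [67.  41.4 66.2 41.8] long axis deg 121.2
go [423.1 124.5]
so [ 429.4 -151.3]
st [433.5 -10.5] 121.3065164548919 15.895951682120499
gt [600.7 230.1] sides [199.  123.1 197.9 126.8] long axis deg 92.2
bt [631.6  -1.6] sides [196.9 129.5 194.7 130.5] long axis deg 90.3
tt [ 604.5 -242.4] sides [201.4 129.8 202.7 129.1] long axis deg 87.7
[-3.14007830e+00 -2.01447191e-04  2.51842267e-01] [ 136.99530356 -532.14244833  230.59049127] 0.9989293498027573
```

View pics/ov.png

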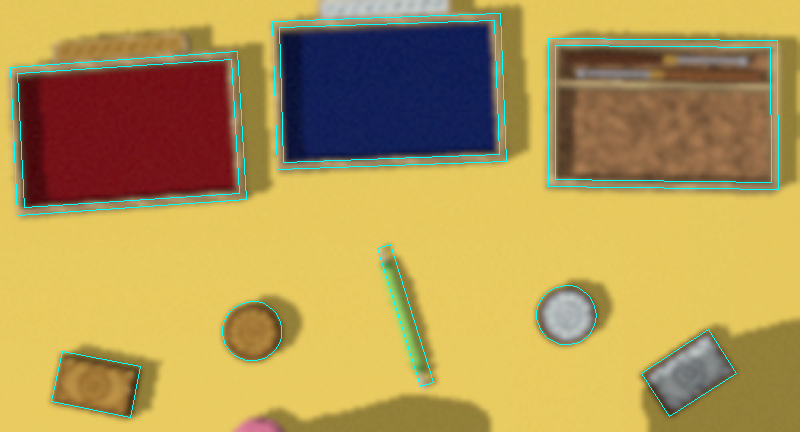

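The overlay fits the pieces and trays: centres are within about 2 mm and the sizes agree. I'll start with the gold oblong.

```bash
cat > act.py <<'E'
from bench import bot,imaging,solve_ik
from h import *
import json
P=json.load(open("poses.json"))
def yaw_for(phi,xy,z=100):
    "closing direction phi (mod pi) -> reachable yaw nearest the present joints"
    q=np.array(bot.get_state()["qpos"]); best=None
    for k in(-1,0,1,2):
        y=(phi+np.pi/2+k*np.pi+np.pi)%(2*np.pi)-np.pi
        s=solve_ik([*xy,z],[np.pi,0,y])
        if s is not None and (best is None or abs(s[5]-q[5])<best[0]): best=(abs(s[5]-q[5]),y)
    return best[1]
def pick(xy,phi,z=2,pre=1.0,effort=40,hi=110):
    y=yaw_for(phi,xy); o=[np.pi,0,y]
    bot.move_ptp([*xy,hi],o); bot.grip(pre)
    bot.movel([*xy,z+15],max_speed=150)
    if bot.movel([*xy,z],max_speed=50,threshold=8): print("touched",bot.get_state()["tcp_pos"])
    bot.grip(0.0,effort); s=bot.get_state(); print("grip",round(s["opening"],3),np.round(s["gripper_force"],1),s["tcp_pos"].round(1) if hasattr(s["tcp_pos"],"round") else s["tcp_pos"])
    bot.movel([*xy,hi],max_speed=150); s=bot.get_state(); print("held",round(s["opening"],3),np.round(s["gripper_force"],1),np.round(s["contact_force"],1),"t",s["t"])
def place(xy,phi,z,rel=.15,hi=110):
    y=yaw_for(phi,xy); o=[np.pi,0,y]
    bot.move_ptp([*xy,hi],o)
    bot.movel([*xy,z+10],max_speed=130)
    hit=bot.movel([*xy,z-3],max_speed=25,threshold=3); s=bot.get_state(); print("place hit",hit,np.round(s["tcp_pos"],1),np.round(s["contact_force"],1))
    bot.grip(min(1,s["opening"]+rel)); bot.movel([*xy,hi],max_speed=150); print("t",bot.get_state()["t"])
def slot(tray,dx,dy):
    x,y,a=P[tray]; u=np.array([np.sin(a),-np.cos(a)]); v=np.array([np.cos(a),np.sin(a)])  # tray x, tray y
    return np.array([x,y])+dx*u+dy*v, a-np.pi/2
E
python3 - <<'E'
from act import *
x,y,a=P["gr"]; pick((x,y),a+np.pi/2,z=2,hi=140)
s=bot.get_state(); cv2.imwrite("pics/w1.png",imaging.capture("wrist"))
E
```

```text
grip 0.512 41.2 [380.4 262.3   2.3]
held 0.517 40.8 [-0.3 -0.1 -0.9] t 6.2
```

View pics/w1.png

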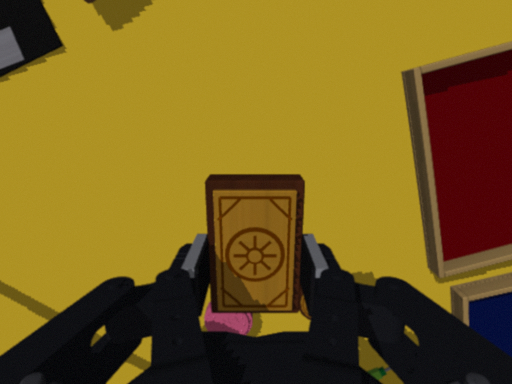

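The wrist view shows the gold oblong held level across its 45 mm side at (255,250), rosette up. I'll place it, then do the gold round.

```bash
python3 - <<'E'
from act import *
p,f=slot("gt",0,45); place(p,f,7.5)
x,y,a=P["go"]; f2=slot("gt",0,0)[1]
pick((x,y),f2)
p,f=slot("gt",0,-50); place(p,f,7.5)
x,y,a=P["sr"]; bot.move_ptp([x,y,180],[np.pi,0,yaw_for(a+np.pi/2,(x,y))])
im=imaging.capture("top"); cv2.imwrite("pics/t2.png",cv2.resize(im[100:250,130:400],None,fx=2.9,fy=2.9,interpolation=cv2.INTER_CUBIC))
print(bot.get_state()["t"])
E
```

```text
place hit True [599.3 275.1   7.4] [-0.  -0.1  4.4]
t 9.5667
grip 0.585 40.3 [423.1 124.5   2.5]
held 0.589 41.6 [-0.   0.7 -0.8] t 13.4167
place hit True [603.  180.2   7.6] [-0.3 -0.6  3.5]
t 16.6167
18.475
```

View pics/t2.png

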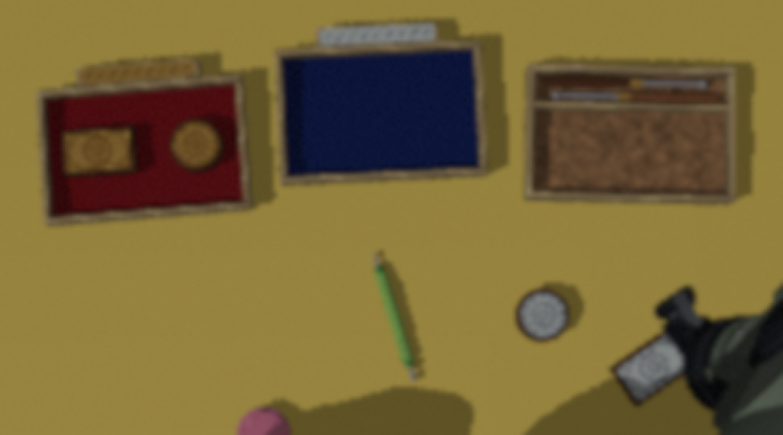

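Both gold plaques lie flat in the red tray, at (98,150) and (196,144). Next are the silver plaques, then the stylus. I'll grip the stylus more lightly and pre-open only partway, so the fingers clear everything around it.

```bash
python3 - <<'E'
from act import *
x,y,a=P["sr"]; pick((x,y),a+np.pi/2)
p,f=slot("bt",0,-45); place(p,f,7.5)
x,y,a=P["so"]; pick((x,y),f)
p,f=slot("bt",0,50); place(p,f,7.5)
x,y,a=P["st"]; pick((x,y),a+np.pi/2,z=2,pre=.5,effort=25)
cv2.imwrite("pics/w3.png",imaging.capture("wrist"))
E
```

```text
grip 0.517 41.1 [ 376.  -256.6    2.4]
held 0.519 40.9 [-0.   0.2 -2.4] t 21.7583
place hit True [632.3 -46.7   7.4] [-1.1  0.8  4.4]
t 25.4417
grip 0.583 40.4 [ 429.5 -151.4    2.5]
held 0.585 41.6 [-0.4  0.9 -0.9] t 29.275
place hit True [631.7  48.5   7.6] [-0.1  0.   4.2]
t 32.8
grip 0.128 27.1 [433.6 -10.5   2.2]
held 0.13 26.8 [-1.  -1.3 -1.6] t 36.65
```

View pics/w3.png

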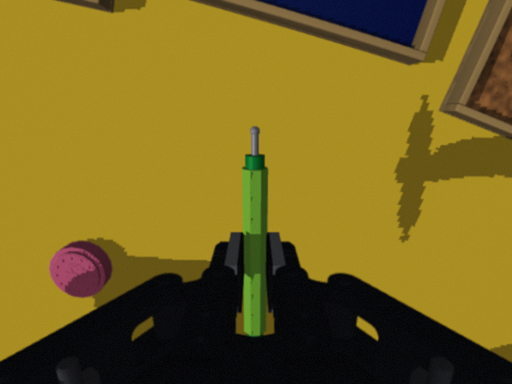

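The stylus is held squarely at about (255,250). I'll lay it in the open bay.

```bash
python3 - <<'E'
from act import *
p,f=slot("tt",-18,0); place(p,f,7.5,rel=.15)
bot.move_ptp([137,-450,260],[np.pi,0,.25])
im=imaging.capture("top"); cv2.imwrite("pics/t4.png",cv2.resize(im[40:340],(800,469),interpolation=cv2.INTER_CUBIC))
im=imaging.capture("scene"); cv2.imwrite("pics/s4.png",cv2.resize(im[140:280,140:330],None,fx=4.2,fy=4.2,interpolation=cv2.INTER_CUBIC))
print(bot.get_state()["t"])
E
```

```text
place hit True [ 586.7 -241.9    7. ] [-0.2  0.1  3.7]
t 40.5333
42.5083
```

View pics/t4.png

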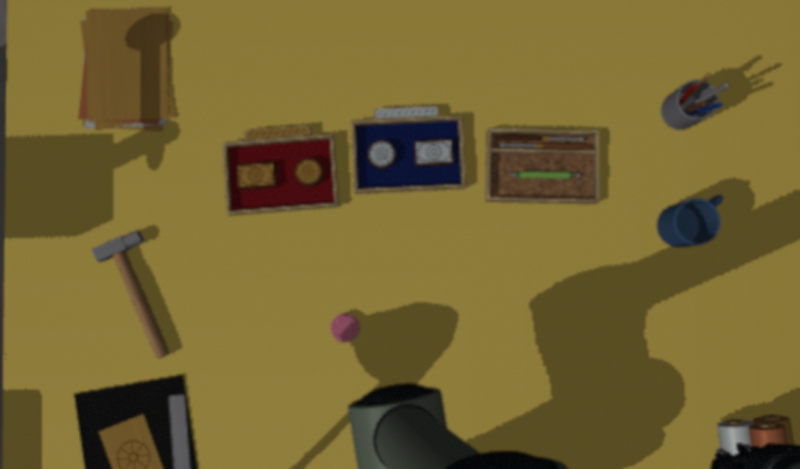

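View pics/s4.png

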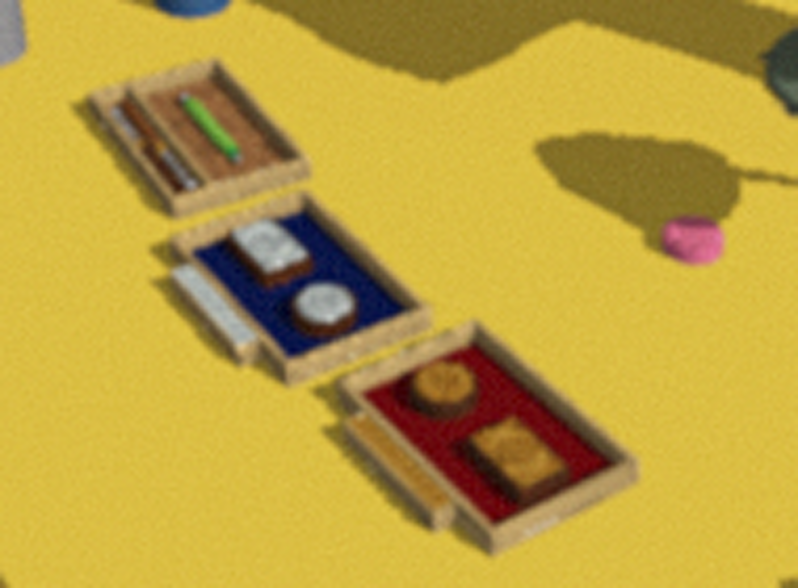

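All five pieces lie flat in their trays: gold at top view (256,175) and (308,171), silver at (381,153) and (434,152), stylus at (546,175). The mug, hammer and pink piece haven't moved.

```bash
python3 -c "
from bench import bot
print(bot.sign_off())"
```

```text
the job is handed in; nothing more can be done
None
```

The job is handed in at about 42.5 s: both gold plaques, both silver plaques and the stylus lie flat in their trays (plaques face up, side by side), and the mug, hammer and pink look-alike were not disturbed.

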